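Find the two free cells of a vial tray by feel and load two vials

ROBOT

A 6-joint arm with a two-finger parallel gripper is mounted at the origin on the work surface. World frame = base frame: x ahead of the robot, y to its left, z up, the work surface at z = 0. Lengths are in m, angles in degrees, forces in N, time in s.
With the tool pointing down it reaches from about 0.35 to 0.875 m from the base axis. Payload 4.2 kg.
Tool frame: the origin (TCP) lies midway between the tips of the shut fingers; the grasp point (between the pads) lies 19 mm behind it; z points along the fingers, y is the line along which they close (so a half turn about z gives the same grasp; the last joint's range is limited). The gripper opens to 87 mm and grips with 3 to 60 N. Pads are 19 mm wide; open, the fingers measure 117 mm over their backs; the gripper's body (75 mm by 190 mm) begins 51 mm behind the grasp point.
Start: joints at [-52.105, 22.042, 0.453, 0, -68.411, -14.817], TCP at [0.245, -0.575, 0.223] pointing down, gripper open.
Joint ranges: [-179.83, 179.83], [-69.29, 118.12], [-61.27, 80.66], [-181.25, 117.63], [-171.15, -9.14], [-177.46, 177.46]. Speed limits (degrees/s): [159.86, 159.86, 180, 180, 180, 180].

INTERFACE

Orientations are given as a 3x3 rotation matrix whose columns are the frame's x, y, z axes.
In Python, from station import r, cams gives the robot as it stands.
- The arm moves only by the tool play_rows, never from a script. Its argument "commands" is text: rows parted by semicolons, each of 6 numbers parted by spaces: the shift along the world's x, y, z normalised to -1 to 1, where 1 is 30 mm, then the turn, a rotation vector about the world's x, y, z normalised to -1 to 1, where 1 is 0.15 rad. A call has 1 to 20 rows; each row shifts and turns the commanded pose from where the row before left it; what a row does not reach is not made up. A row lasts 1/10 s, in which the tool goes at most 50 mm and 8.59 degrees, less where a joint would pass 70% of its speed; a pose out of reach is approached as far as the arm can. A call with a number of a shift or a turn outside -1 to 1 is refused whole. A call with a gripper value outside its range is refused whole. "grip" is the finger opening in mm, from 0 to 87, set as the call begins (left out, the last holds). The fingers move at their own pace and stop on an object; the grip force is fixed at half the most. Time passes only in rows, so rows that do not move let the fingers close. It gives the time, the measured TCP pose, the force, the opening and the grip force at its end, in the units of the state.
- r.sense(): the state, without advancing time (a new reading comes with each control period).
- cams.capture(name): name is "scene" or "top"; returns (picture, depth): 480x640x3 uint8, blue, green, red; 480x640 float32, m along the optical axis (not along the pixel's ray), 0 where there is no reading.
- cams.camera_info(name): a dict with "mtx" (3x3 intrinsics, pixels), "R" (3x3) and "t" (3): a world point X has camera coordinates R X + t. Camera axes: x right, y down, z forward; pixel columns grow to the right and rows downward; lengths in m; the calibration is good to about 2 mm. A picture is of the moment at which its call begins. camera_info takes no time and is no camera call.
- r.finish_job(): hands the job in; it is judged then, once.
The state is a dict: "time_s": time; "joints": joint angles; "joint_velocities": joint speeds; "effort": joint torques, N m; "tcp_pos": TCP position; "ee_rot": TCP orientation; "wrist_force": force on the tool from outside, world axes, zero at the start; "moment": the same for the moment, N m; "gripper_width": opening from 0.0 (shut) to 1.0 (fully open); "gripper_force": force on a finger pad.
Only numpy, scipy, OpenCV 4.12 (cv2) and the standard library are available. Lean on these libraries where they do the work, as an engineer would, in place of code of your own. Each camera call takes 0.05 s, during which the arm holds its last target. There are 200 camera calls.

TASK

Load the two tall amber vials into the two free cells of the white six-cell tray, each standing upright and fully down in its own cell, lowered all the way before you let go. Four cells are already taken by short vials whose blue caps look exactly like the sprung blue dust plugs of the two free cells, so only pressing on them tells which is which: a cap stands firm, a plug sinks easily. Do not tip the vials over, and leave the bottle, the beaker and the timer where they are.

Things in the scene. Friction and masses are not known exactly. Their poses are not given: they have to be found in the camera images.
- tray: white vial tray fixed to the bench, 130 mm (its x) by 190 mm (its y), top face 55 mm above the bench; origin at the centre of its underside, z up. Six square cells, 34 mm wide, 2 by 3 at 60 mm pitch: centres at x = -30 and +30 mm, y = -60, 0 and +60 mm in the tray's frame. Four, drawn anew each time, are taken.
- tray_caps (a point): centre of the tray at the height of its caps. Each cell shows a round blue cap, 31 mm across, its flat top 12 mm above the tray's top face (67 mm above the bench). On a taken cell it does not give at all. On the two free cells it is a plug on a very soft spring (0.15 to 0.3 N, too little for a force sensor): it sinks by up to 50 mm and rises when let go.
- tray_seat (a point): centre of the tray at the height where a loaded vial's foot ends, 17 mm above the bench. A vial lowered onto a plug pushes it to the cell's bottom and holds it there by its weight; its foot is then 38 mm below the tray's top face. Neighbouring caps stand 50 mm above this height, so hold the vial in its upper part, about 78 mm above its foot.
- vial_a_mid (a point): first vial to load: tall amber glass screw-top vial, 28 mm in diameter and 95 mm tall (blue cap, same diameter, on its top 17 mm), 65 to 100 g, standing upright on the bench at the start; the point is at its centre, 47.5 mm above its underside; z runs up its axis.
- vial_b_mid (a point): second vial to load: tall amber glass screw-top vial, 28 mm in diameter and 95 mm tall (blue cap, same diameter, on its top 17 mm), 65 to 100 g, standing upright on the bench at the start; the point is at its centre, 47.5 mm above its underside; z runs up its axis.
- bottle_mid (a point): bystander: round white plastic bottle with a blue cap, 60 mm in diameter, 110 mm tall; the point is at its centre, 55 mm above its underside.
- beaker_mid (a point): bystander: open clear glass beaker, 64 mm in diameter, 85 mm tall; the point is at its centre, 42.5 mm above its underside.
- timer: bystander: white bench timer lying flat beyond the tray, 60 by 75 mm, 24 mm high; origin at the centre of its underside.

How it is judged:
By the outcome, as a careful person would: the job done as asked, in the order asked, and still so for the second after the job is handed in, with the robot touching nothing.
It also fails if it takes over 72 s, if anything falls off the work surface, if the arm or the gripper's body presses on something with over 40 N, if the wrist force passes 120 N, or if a joint passes its speed limit or range.

## Working session

There is one attempt and no reset: what is moved stays moved. The work goes in short steps, Python scripts to look and compute and a tool call to move; the robot and the scene stay as the last step left them, time stands still between calls to the robot, and variables do not carry over. Pictures are saved under pics/ and viewed, at most 10 in all, crops included, and the job is handed in when it is done.

Besides the shell and the picture viewer there is one more tool, called after "Call:" by a JSON object that holds its "api" and its "payload". play_rows: Moves the arm, as the interface text tells. Scaled input: -1 to 1 covers 30 mm each way for a shift and 0.15 rad each way for a turn. Its arguments: {"type":"object","properties":{"commands":{"type":"string"},"grip":{"type":"number"}},"required":["commands"]}

```bash
ls; mkdir -p pics
python3 - <<'E'
from station import r,cams
import cv2,numpy as np
for n in("scene","top"):
    p,d=cams.capture(n);cv2.imwrite(f"pics/{n}0.png",p);np.save(f"pics/{n}0.npy",d)
    c=cams.camera_info(n);print(n,c["mtx"].tolist(),np.round(c["R"],3).tolist(),c["t"])
s=r.sense();print(s["tcp_pos"],s["ee_rot"],s["time_s"],s["gripper_width"])
E
```

```text
pics
scene [[549.2015906940238, 0.0, 321.1589311393347], [0.0, 549.2015906940238, 231.18660048386528], [0.0, 0.0, 1.0]] [[-0.861, 0.509, 0.012], [0.394, 0.681, -0.617], [-0.323, -0.527, -0.787]] [ 0.51449869 -0.18494032  1.24157313]
top [[506.9571383401595, 0.0, 315.58933780774305], [0.0, 506.9571383401595, 236.14404663438006], [0.0, 0.0, 1.0]] [[-0.0, -1.0, -0.005], [-0.985, 0.001, -0.175], [0.175, 0.005, -0.985]] [0.01309189 0.58593402 1.02817718]
[ 0.24478972 -0.57448765  0.22156712] [[-9.20036146e-01 -3.91832592e-01 -8.42137669e-04]
 [-3.91833487e-01  9.20034474e-01  1.75626092e-03]
 [ 8.66354189e-05  1.94580127e-03 -9.99998103e-01]] 0.1 1.0008197854695746
```

View pics/top0.png

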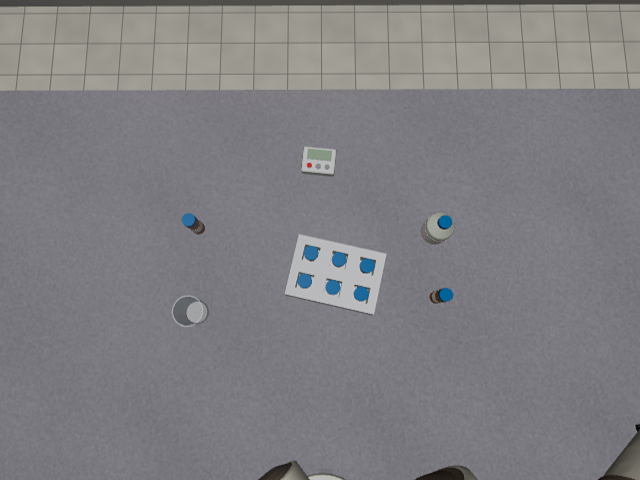

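View pics/scene0.png

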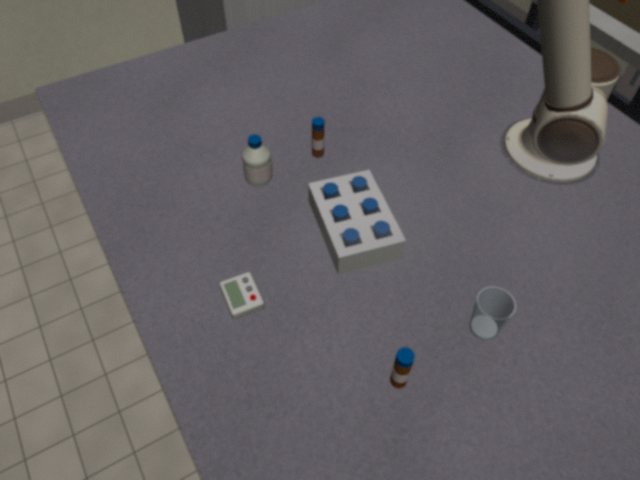

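The top view shows the tray around (337,274), the vials' caps at (190,220) and (445,295), the bottle at (440,228), the beaker at (190,311) and the timer at (319,161). The scene view agrees, and both vials are upright.

```bash
cat > h.py <<'E'
import cv2,numpy as np
from station import r,cams
def ray(n,px,z):
    c=cams.camera_info(n);R=np.array(c["R"]);t=np.array(c["t"])
    o=-R.T@t; d=R.T@np.linalg.inv(c["mtx"])@np.array([px[0],px[1],1.]); return o+d*(z-o[2])/d[2]
def blue(p,amin=25):
    h=cv2.cvtColor(p,cv2.COLOR_BGR2HSV); m=cv2.inRange(h,(98,140,60),(118,255,255))
    k,l,s,c=cv2.connectedComponentsWithStats(m)
    return [(c[i],s[i]) for i in range(1,k) if s[i][4]>=amin],m
E
python3 - <<'E'
from h import *
for n in("top","scene"):
    p=cv2.imread(f"pics/{n}0.png"); b,m=blue(p)
    for c,s in b: print(n,c.round(1),s,*[np.round(ray(n,c,z)*1000,1)[:2] for z in(.065,.091,.107)])
    # white tray
    h=cv2.cvtColor(p,cv2.COLOR_BGR2HSV); w=cv2.inRange(h,(0,0,165),(180,40,255))
    w=cv2.morphologyEx(w,cv2.MORPH_CLOSE,np.ones((9,9)))
    for q in cv2.findContours(w,0,2)[0]:
        if n=="top" and cv2.contourArea(q)>3000:
            bx=cv2.boxPoints(cv2.minAreaRect(q));print([np.round(ray(n,x,.055)*1000,1)[:2] for x in bx])
p=cv2.imread("pics/top0.png"); 
a=cv2.resize(p[200:330,160:225],None,fx=4,fy=4,interpolation=2);b=cv2.resize(p[200:330,405:470],None,fx=4,fy=4,interpolation=2)
cv2.imwrite("pics/crop1.png",np.hstack([a,b]))
for n,q,z in(("top",(190,312),.085),("top",(196,312),0),("top",(439,228),.09)):print(ray(n,q,z))
E
```

```text
top [188.  219.5] [182 213  13  13 131] [619.8 282.9] [614.3 276.1] [610.9 271.9]
top [444.9 221.6] [438 215  14  14 138] [ 614.4 -260.5] [ 609.  -253.9] [ 605.7 -249.8]
top [310.7 252.5] [304 246  14  14 158] [548.9  22.9] [545.2  22.5] [542.9  22.3]
top [338.7 258.9] [332 252  14  15 155] [535.3 -35.7] [531.9 -34.6] [529.8 -34. ]
top [366.8 265.1] [360 258  15  15 163] [522.2 -94.1] [519.1 -91.6] [517.2 -90. ]
top [304.2 280.3] [298 274  14  14 158] [490.6  36.1] [488.3  35.4] [486.8  35. ]
top [332.5 286.7] [326 280  14  14 159] [477.4 -22.3] [475.4 -21.6] [474.2 -21.1]
top [360.9 293.4] [354 286  15  15 164] [463.7 -80.9] [462.  -78.7] [461.  -77.4]
top [445.4 294.3] [438 288  15  14 154] [ 461.7 -254.6] [ 460.1 -248.1] [ 459.1 -244.1]
[array([463.2,  78. ]), array([591.1,  50.6]), array([ 548.1, -137.8]), array([ 422.1, -106.7])]
scene [317.9 121.7] [312 117  12  12 100] [ 444.3 -275.1] [ 459.8 -249. ] [ 469.4 -233. ]
scene [254.2 140. ] [248 135  13  13 118] [ 589.8 -291.5] [ 600.6 -264.9] [ 607.2 -248.5]
scene [358.7 181.9] [353 177  12  10  95] [464.8 -81. ] [479.6 -61.3] [488.8 -49.2]
scene [330.2 189.1] [324 184  13  12 124] [523.6 -92.4] [536.5 -72.4] [544.4 -60. ]
scene [369.7 204. ] [363 199  14  11 120] [478.  -22.1] [492.4  -4.3] [501.3   6.6]
scene [339.9 211.1] [333 206  14  11 127] [536.7 -35.3] [549.2 -17.1] [556.9  -5.9]
scene [381. 226.] [376 222  12   9  70] [489.9  33.3] [503.9  49.2] [512.5  59. ]
scene [350.2 234.2] [345 230  12  10  88] [549.4  21.1] [561.4  37.4] [568.8  47.4]
scene [405.2 356.1] [397 348  17  18 249] [604.3 266.9] [614.5 275.1] [620.8 280.2]
[0.42527341 0.26528748 0.085     ]
[0.427633   0.27346071 0.        ]
[ 0.59584926 -0.24144444  0.09      ]
```

Vials are near (614,275) and (460,-248). The tray centre is near (506,-29) with yaw about -13°. I'll shut the fingers and probe the caps, starting with the nearest.

Call:
{"api": "play_rows", "payload": {"commands": "0.43 0.97 0 0 0 0;0.43 0.97 0 0 0 0;0.43 0.97 0 0 0 0;0.43 0.97 0 0 0 0;0.43 0.97 0 0 0 0;0.43 0.97 0 0 0 0;0.43 0.97 0 0 0 0;0.43 0.97 0 0 0 0;0.43 0.97 0 0 0 0;0.43 0.97 0 0 0 0;0.43 0.97 0 0 0 0;0.43 0.97 0 0 0 0;0.43 0.97 -0.9 0 0 0;0.43 0.97 -0.9 0 0 0;0.43 0.97 -0.9 0 0 0;0.43 0.97 -0.9 0 0 0;0.43 0.97 -0.9 0 0 0;0 0 0 0 0 0;0 0 0 0 0 0", "grip": 0}}

```text
time_s: 2.0
tcp_pos: [0.4639, -0.0799, 0.0869]
ee_rot: [[-0.919, -0.393, -0.002], [-0.393, 0.919, -0.0], [0.002, 0.0, -1.0]]
wrist_force: [1.2, -0.2, 0.4]
gripper_width: 0.006
gripper_force: 0.0
```

Call:
{"api": "play_rows", "payload": {"commands": "0 0 -0.4 0 0 0;0 0 -0.2 0 0 0;0 0 -0.1 0 0 0;0 0 -0.05 0 0 0;0 0 0 0 0 0;0 0 0 0 0 0"}}

```text
time_s: 2.6
tcp_pos: [0.464, -0.081, 0.0674]
ee_rot: [[-0.92, -0.392, 0.0], [-0.392, 0.92, -0.001], [0.0, -0.001, -1.0]]
wrist_force: [-5.2, 1.2, 13.5]
gripper_width: 0.006
gripper_force: 6.8
```

13.5 N and blocked, so this one is firm. Moving to the next cap along the row.

Call:
{"api": "play_rows", "payload": {"commands": "0 0 0.7 0 0 0;0.225 0.977 0 0 0 0;0.225 0.977 0 0 0 0;0 0 0 0 0 0;0 0 -0.35 0 0 0;0 0 -0.2 0 0 0;0 0 -0.15 0 0 0;0 0 0 0 0 0;0 0 0 0 0 0"}}

```text
time_s: 3.5
tcp_pos: [0.4769, -0.0225, 0.0673]
ee_rot: [[-0.92, -0.392, -0.002], [-0.392, 0.92, -0.001], [0.002, -0.0, -1.0]]
wrist_force: [-9.0, 2.9, 23.3]
gripper_width: 0.009
gripper_force: 11.9
```

Call:
{"api": "play_rows", "payload": {"commands": "0 0 0.7 0 0 0;0.225 0.977 0 0 0 0;0.225 0.977 0 0 0 0;0 0 0 0 0 0;0 0 -0.35 0 0 0;0 0 -0.2 0 0 0;0 0 -0.15 0 0 0;0 0 0 0 0 0;0 0 0 0 0 0"}}

```text
time_s: 4.4
tcp_pos: [0.49, 0.0357, 0.0673]
ee_rot: [[-0.92, -0.392, -0.002], [-0.392, 0.92, -0.002], [0.003, -0.0, -1.0]]
wrist_force: [-10.0, 2.8, 25.3]
gripper_width: 0.008
gripper_force: 12.4
```

Call:
{"api": "play_rows", "payload": {"commands": "0 0 0.7 0 0 0;0.97 -0.22 0 0 0 0;0.97 -0.22 0 0 0 0;0 0 0 0 0 0;0 0 -0.35 0 0 0;0 0 -0.2 0 0 0;0 0 -0.15 0 0 0;0 0 0 0 0 0;0 0 0 0 0 0"}}

```text
time_s: 5.3
tcp_pos: [0.5474, 0.0229, 0.0673]
ee_rot: [[-0.919, -0.393, -0.003], [-0.393, 0.919, -0.002], [0.004, -0.001, -1.0]]
wrist_force: [-6.9, -0.8, 20.1]
gripper_width: 0.006
gripper_force: 9.8
```

Call:
{"api": "play_rows", "payload": {"commands": "0 0 0.7 0 0 0;-0.225 -0.977 0 0 0 0;-0.225 -0.977 0 0 0 0;0 0 0 0 0 0;0 0 -0.35 0 0 0;0 0 -0.2 0 0 0;0 0 -0.15 0 0 0;0 0 0 0 0 0;0 0 0 0 0 0"}}

```text
time_s: 6.2
tcp_pos: [0.5361, -0.0344, 0.0647]
ee_rot: [[-0.92, -0.393, -0.001], [-0.393, 0.92, -0.0], [0.001, 0.0, -1.0]]
wrist_force: [-0.5, 0.1, -0.8]
gripper_width: 0.005
gripper_force: 0.1
```

Call:
{"api": "play_rows", "payload": {"commands": "0 0 0.7 0 0 0;-0.225 -0.977 0 0 0 0;-0.225 -0.977 0 0 0 0;0 0 0 0 0 0;0 0 -0.35 0 0 0;0 0 -0.2 0 0 0;0 0 -0.15 0 0 0;0 0 0 0 0 0;0 0 0 0 0 0"}}

```text
time_s: 7.1
tcp_pos: [0.5226, -0.093, 0.0648]
ee_rot: [[-0.92, -0.393, -0.001], [-0.393, 0.92, -0.0], [0.001, 0.0, -1.0]]
wrist_force: [-0.3, 0.4, -0.2]
gripper_width: 0.005
gripper_force: 0.1
```

The back-row middle (535,-35) and right (522,-93) cells have plugs, so those are free. Going to the right-hand vial.

Call:
{"api": "play_rows", "payload": {"commands": "0 0 1 0 0 0;0 0 1 0 0 0;0 0 0.8 0 0 0;-0.35 -0.865 0 0 0 0;-0.35 -0.865 0 0 0 0;-0.35 -0.865 0 0 0 0;-0.35 -0.865 0 0 0 0;-0.35 -0.865 0 0 0 0;-0.35 -0.865 0 0 0 0;0 0 -0.5 0 0 0;0 0 0 0 0 0;0 0 0 0 0 0", "grip": 80}}

```text
time_s: 8.3
tcp_pos: [0.4596, -0.249, 0.1342]
ee_rot: [[-0.92, -0.392, -0.0], [-0.392, 0.92, -0.0], [0.0, -0.0, -1.0]]
wrist_force: [-0.3, 0.2, -0.4]
gripper_width: 0.908
gripper_force: 0.0
```

Position good; descend 75 mm and close.

Call:
{"api": "play_rows", "payload": {"commands": "0.01 0.02 -0.6 0 0 0;0 0 -0.7 0 0 0;0 0 -0.7 0 0 0;0 0 -0.4 0 0 0;0 0 -0.1 0 0 0;0 0 0 0 0 0;0 0 0 0 0 0"}}

```text
time_s: 9.0
tcp_pos: [0.4607, -0.2486, 0.06]
ee_rot: [[-0.92, -0.393, 0.002], [-0.393, 0.92, -0.001], [-0.001, -0.001, -1.0]]
wrist_force: [0.5, 0.8, 0.2]
gripper_width: 0.921
gripper_force: 0.0
```

Call:
{"api": "play_rows", "payload": {"commands": "0 0 0 0 0 0;0 0 0 0 0 0;0 0 0 0 0 0;0 0 0 0 0 0;0 0 0 0 0 0;0 0 0 0 0 0;0 0 0 0 0 0;0 0 0 0 0 0", "grip": 20}}

```text
time_s: 9.8
tcp_pos: [0.4598, -0.2485, 0.059]
ee_rot: [[-0.92, -0.392, -0.0], [-0.392, 0.92, 0.0], [0.0, 0.0, -1.0]]
wrist_force: [0.5, -0.3, -0.4]
gripper_width: 0.313
gripper_force: 30.0
```

Call:
{"api": "play_rows", "payload": {"commands": "0 0 0.3 0 0 0;0 0 0.8 0 0 0;0 0 0.9 0 0 0;0 0 0.9 0 0 0;0.2 0.5 0 0 0 0;0.33 0.82 0 0 0 0;0.33 0.82 0 0 0 0;0.33 0.82 0 0 0 0;0.33 0.82 0 0 0 0;0.33 0.82 0 0 0 0;0.23 0.53 0 0 0 0;0 0 -0.3 0 0 0;0 0 0 0 0 0;0 0 0 0 0 0"}}

```text
time_s: 11.2
tcp_pos: [0.5215, -0.0953, 0.1366]
ee_rot: [[-0.92, -0.391, -0.002], [-0.391, 0.92, -0.0], [0.002, 0.0, -1.0]]
wrist_force: [-0.2, 0.2, -1.0]
gripper_width: 0.315
gripper_force: 30.0
```

Run:
```python
from h import *
s=r.sense();print(s["tcp_pos"],s["gripper_width"],s["wrist_force"])
o=[]
for n in("scene","top"):
    p,d=cams.capture(n);cv2.imwrite(f"pics/{n}1.png",p)
    c=(335,185) if n=="scene" else (355,270)
    o.append(cv2.resize(p[c[1]-80:c[1]+80,c[0]-65:c[0]+65],None,fx=3,fy=3,interpolation=2))
cv2.imwrite("pics/c1.png",np.hstack(o))
```

```text
[ 0.52146461 -0.09529854  0.13663179] 0.31536817190361366 [-0.1781989   0.19587267 -0.95951345]
```

View pics/c1.png

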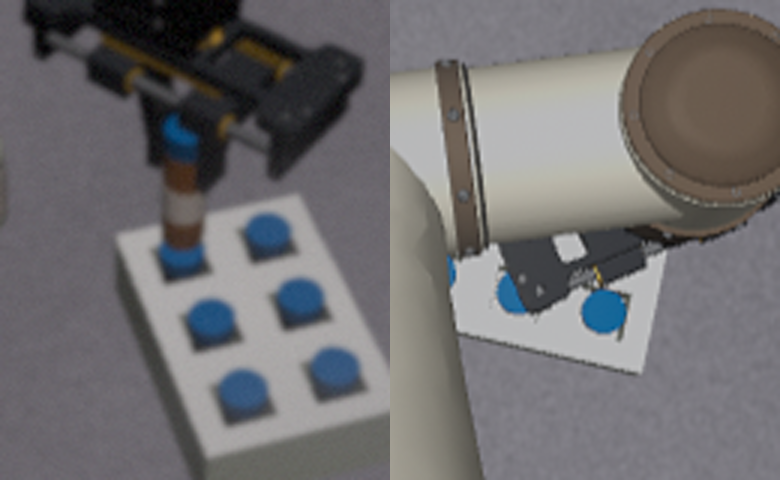

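The held vial hangs upright with its foot at crop pixel (183,245), right over the back-right cap at (183,258). I'll nudge it 1 mm and lower it.

Call:
{"api": "play_rows", "payload": {"commands": "0.03 0.03 -0.3 0 0 0;0 0 -0.3 0 0 0;0 0 -0.3 0 0 0;0 0 -0.2 0 0 0;0 0 -0.2 0 0 0;0 0 0 0 0 0;0 0 0 0 0 0"}}

```text
time_s: 12.0
tcp_pos: [0.5231, -0.0937, 0.0979]
ee_rot: [[-0.92, -0.392, -0.0], [-0.392, 0.92, -0.0], [0.0, -0.0, -1.0]]
wrist_force: [0.4, 0.0, -0.6]
gripper_width: 0.313
gripper_force: 30.0
```

Call:
{"api": "play_rows", "payload": {"commands": "0 0 -0.2 0 0 0;0 0 -0.2 0 0 0;0 0 -0.15 0 0 0;0 0 -0.1 0 0 0;0 0 -0.05 0 0 0;0 0 0 0 0 0;0 0 0 0 0 0"}}

```text
time_s: 12.7
tcp_pos: [0.5231, -0.0938, 0.0771]
ee_rot: [[-0.92, -0.392, -0.0], [-0.392, 0.92, -0.0], [0.0, -0.0, -1.0]]
wrist_force: [-0.2, 0.2, -0.8]
gripper_width: 0.311
gripper_force: 30.0
```

Call:
{"api": "play_rows", "payload": {"commands": "0 0 -0.04 0 0 0;0 0 -0.02 0 0 0;0 0 0 0 0 0;0 0 0 0 0 0"}}

```text
time_s: 13.1
tcp_pos: [0.5234, -0.0938, 0.0757]
ee_rot: [[-0.92, -0.392, 0.001], [-0.392, 0.92, -0.0], [-0.001, -0.0, -1.0]]
wrist_force: [-0.8, -0.2, 3.1]
gripper_width: 0.316
gripper_force: 30.0
```

It has seated, with 3 N contact at the expected height. Opening partway and retreating.

Call:
{"api": "play_rows", "payload": {"commands": "0 0 0 0 0 0;0 0 0 0 0 0;0 0 0 0 0 0;0 0 0 0 0 0;0 0 0.2 0 0 0;0 0 0.5 0 0 0;0 0 1 0 0 0;0 0 1 0 0 0;0 0 0.5 0 0 0;0 0 0 0 0 0", "grip": 48}}

```text
time_s: 14.1
tcp_pos: [0.5248, -0.0937, 0.1742]
ee_rot: [[-0.92, -0.392, 0.006], [-0.392, 0.92, 0.0], [-0.006, -0.002, -1.0]]
wrist_force: [-0.5, -0.4, -0.2]
gripper_width: 0.551
gripper_force: 0.0
```

Call:
{"api": "play_rows", "payload": {"commands": "0.235 0.947 0 0 0 0;0.235 0.947 0 0 0 0;0.235 0.947 0 0 0 0;0.235 0.947 0 0 0 0;0.235 0.947 0 0 0 0;0.235 0.947 0 0 0 0;0.235 0.947 0 0 0 0;0.235 0.947 0 0 0 0;0.235 0.947 0 0 0 0;0.235 0.947 0 0 0 0;0.235 0.947 0 0 0 0;0.235 0.947 0 0 0 0;0.235 0.947 0 0 0 0;0 0 -0.8 0 0 0;0 0 -0.4 0 0 0;0 0 0 0 0 0;0 0 0 0 0 0", "grip": 80}}

```text
time_s: 15.8
tcp_pos: [0.6147, 0.2748, 0.1349]
ee_rot: [[-0.92, -0.392, -0.001], [-0.392, 0.92, -0.001], [0.001, -0.001, -1.0]]
wrist_force: [0.2, 0.5, 0.3]
gripper_width: 0.921
gripper_force: 0.0
```

Run:
```python
from h import *
o=[]
for n in("scene","top"):
    p,d=cams.capture(n)
    c=(335,185) if n=="scene" else (190,230)
    c=(335,185) if n=="scene" else (355,270)
    o.append(cv2.resize(p[c[1]-80:c[1]+80,c[0]-65:c[0]+65],None,fx=3,fy=3,interpolation=2))
    for q,s in blue(p)[0]: print(n,q.round(1),s[4],np.round(ray(n,q,.108)*1000)[:2],np.round(ray(n,q,.091)*1000,1)[:2])
cv2.imwrite("pics/c2.png",np.hstack(o))
```

```text
scene [254.4 140.4] 130 [ 608. -246.] [ 600.7 -263.6]
scene [330.1 172.8] 114 [523. -95.] [ 514.5 -108.9]
scene [358.7 181.9] 96 [489. -48.] [479.7 -61.1]
scene [369.6 204. ] 123 [502.   7.] [492.6  -4.2]
scene [339.9 211.1] 125 [557.  -5.] [549.1 -17. ]
scene [381.2 226.8] 101 [514.  61.] [504.6  51. ]
scene [350.4 234.4] 101 [569.  49.] [561.6  38. ]
scene [405.1 356.6] 261 [622. 281.] [615.  275.6]
top [188.7 220.6] 107 [608. 270.] [611.9 274.4]
top [444.9 221.7] 137 [ 605. -250.] [ 608.9 -253.9]
top [310.7 252.5] 158 [543.  22.] [545.2  22.5]
top [338.7 258.9] 155 [530. -34.] [531.9 -34.6]
top [368.5 262.2] 144 [523. -93.] [525.  -95.1]
top [304.2 280.3] 158 [487.  35.] [488.3  35.4]
top [332.5 286.7] 158 [474. -21.] [475.5 -21.5]
top [360.9 293.4] 164 [461. -77.] [462.  -78.7]
```

View pics/c2.png

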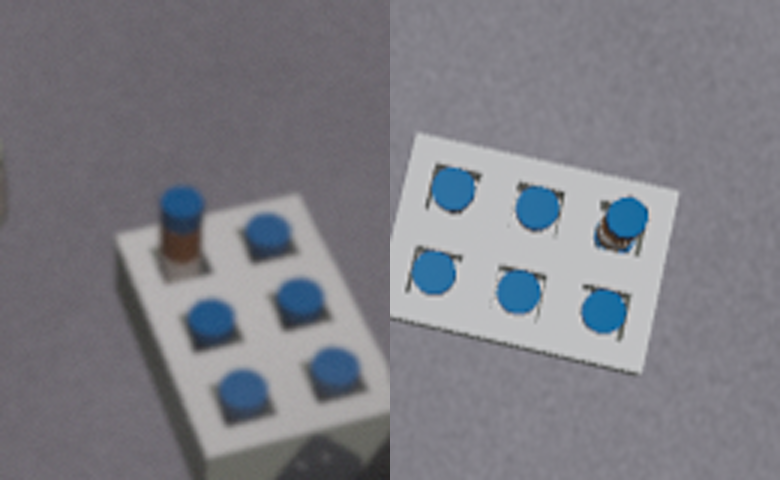

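The first vial stands upright and fully down in the back-right cell; its cap is at crop pixel (181,205) in the scene view. Now grasping the left vial.

Call:
{"api": "play_rows", "payload": {"commands": "0 0.02 -0.6 0 0 0;0 0 -0.7 0 0 0;0 0 -0.7 0 0 0;0 0 -0.4 0 0 0;0 0 -0.12 0 0 0;0 0 0 0 0 0;0 0 0 0 0 0"}}

```text
time_s: 16.6
tcp_pos: [0.6156, 0.2766, 0.061]
ee_rot: [[-0.92, -0.392, 0.002], [-0.392, 0.92, 0.001], [-0.002, 0.0, -1.0]]
wrist_force: [0.3, -0.5, 0.2]
gripper_width: 0.922
gripper_force: 0.0
```

Call:
{"api": "play_rows", "payload": {"commands": "0 0 0 0 0 0;0 0 0 0 0 0;0 0 0 0 0 0;0 0 0 0 0 0;0 0 0 0 0 0;0 0 0 0 0 0;0 0 0 0 0 0;0 0 0 0 0 0", "grip": 20}}

```text
time_s: 17.4
tcp_pos: [0.6147, 0.2761, 0.0595]
ee_rot: [[-0.92, -0.392, -0.0], [-0.392, 0.92, -0.0], [0.0, -0.0, -1.0]]
wrist_force: [-0.5, 0.2, -0.1]
gripper_width: 0.317
gripper_force: 30.0
```

Call:
{"api": "play_rows", "payload": {"commands": "0 0 0.3 0 0 0;0 0 0.8 0 0 0;0 0 0.9 0 0 0;0 0 0.9 0 0 0;-0.12 -0.47 0 0 0 0;-0.238 -0.945 0 0 0 0;-0.238 -0.945 0 0 0 0;-0.238 -0.945 0 0 0 0;-0.238 -0.945 0 0 0 0;-0.238 -0.945 0 0 0 0;-0.238 -0.945 0 0 0 0;-0.238 -0.945 0 0 0 0;-0.238 -0.945 0 0 0 0;-0.238 -0.945 0 0 0 0;-0.238 -0.945 0 0 0 0;-0.12 -0.47 0 0 0 0;0 0 -0.3 0 0 0;0 0 0 0 0 0;0 0 0 0 0 0;0 0 0 0 0 0"}}

```text
time_s: 19.4
tcp_pos: [0.5365, -0.0347, 0.1376]
ee_rot: [[-0.919, -0.393, 0.0], [-0.393, 0.919, -0.0], [-0.0, -0.0, -1.0]]
wrist_force: [0.8, 0.7, -0.9]
gripper_width: 0.318
gripper_force: 30.0
```

Run:
```python
from h import *
o=[]
p,d=cams.capture("scene")
cv2.imwrite("pics/c3.png",cv2.resize(p[105:265,270:400],None,fx=3,fy=3,interpolation=2))
```

```text
(no output)
```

View pics/c3.png

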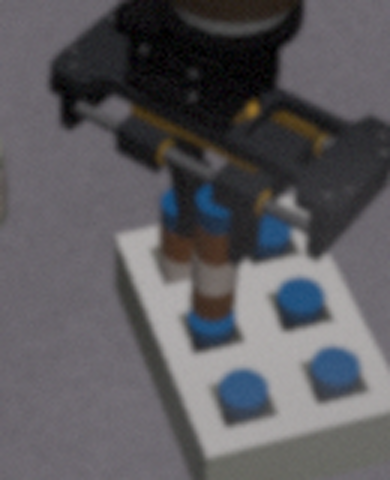

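The second vial is upright, with its foot at crop pixel (212,312) over the middle cap at (212,325). The first still stands. Lowering.

Call:
{"api": "play_rows", "payload": {"commands": "0 -0.03 -0.3 0 0 0;0 0 -0.3 0 0 0;0 0 -0.3 0 0 0;0 0 -0.2 0 0 0;0 0 -0.2 0 0 0;0 0 0 0 0 0;0 0 0 0 0 0"}}

```text
time_s: 20.15
tcp_pos: [0.5362, -0.0365, 0.0985]
ee_rot: [[-0.92, -0.392, -0.0], [-0.392, 0.92, -0.0], [0.0, -0.0, -1.0]]
wrist_force: [-0.5, 0.7, -0.0]
gripper_width: 0.315
gripper_force: 30.0
```

Call:
{"api": "play_rows", "payload": {"commands": "0 0.02 -0.2 0 0 0;0 0 -0.2 0 0 0;0 0 -0.15 0 0 0;0 0 -0.1 0 0 0;0 0 -0.06 0 0 0;0 0 0 0 0 0;0 0 0 0 0 0"}}

```text
time_s: 20.85
tcp_pos: [0.5362, -0.0358, 0.0774]
ee_rot: [[-0.92, -0.392, -0.0], [-0.392, 0.92, -0.0], [0.0, -0.0, -1.0]]
wrist_force: [-1.0, -0.6, -0.5]
gripper_width: 0.31
gripper_force: 30.0
```

Call:
{"api": "play_rows", "payload": {"commands": "0 0 -0.04 0 0 0;0 0 -0.02 0 0 0;0 0 0 0 0 0;0 0 0 0 0 0"}}

```text
time_s: 21.25
tcp_pos: [0.5365, -0.0358, 0.0762]
ee_rot: [[-0.92, -0.392, 0.001], [-0.392, 0.92, -0.0], [-0.001, -0.0, -1.0]]
wrist_force: [-1.2, -0.4, 4.2]
gripper_width: 0.316
gripper_force: 30.0
```

Seated, with 4 N contact. Release, rise, then move clear to the left.

Call:
{"api": "play_rows", "payload": {"commands": "0 0 0 0 0 0;0 0 0 0 0 0;0 0 0 0 0 0;0 0 0 0 0 0;0 0 0.2 0 0 0;0 0 0.5 0 0 0;0 0 1 0 0 0;0 0 1 0 0 0;0 0 1 0 0 0;0 1 0.3 0 0 0;0 1 0 0 0 0;0 1 0 0 0 0;0 1 0 0 0 0;0 1 0 0 0 0;0 1 0 0 0 0;0 1 0 0 0 0;0 0 0 0 0 0;0 0 0 0 0 0", "grip": 46}}

```text
time_s: 23.05
tcp_pos: [0.536, 0.1746, 0.1956]
ee_rot: [[-0.919, -0.393, -0.0], [-0.393, 0.919, -0.0], [0.0, -0.0, -1.0]]
wrist_force: [-0.6, -1.2, -0.3]
gripper_width: 0.529
gripper_force: 0.0
```

Run:
```python
from h import *
p,d=cams.capture("scene");q,d=cams.capture("top")
cv2.imwrite("pics/c4.png",np.hstack([cv2.resize(a[y-80:y+80,x-65:x+65],None,fx=3,fy=3,interpolation=2) for a,x,y in((p,335,185),(q,355,270))]))
for c,s in blue(p)[0]: print(c.round(1),np.round(ray("scene",c,.108)*1000)[:2])
```

```text
[254.3 140.4] [ 608. -246.]
[330.2 173. ] [524. -95.]
[355.6 181.4] [494. -52.]
[340.5 195.7] [537. -36.]
[369.8 206.6] [505.  13.]
[381.2 226.9] [514.  62.]
[350.5 234.6] [569.  49.]
```

View pics/c4.png

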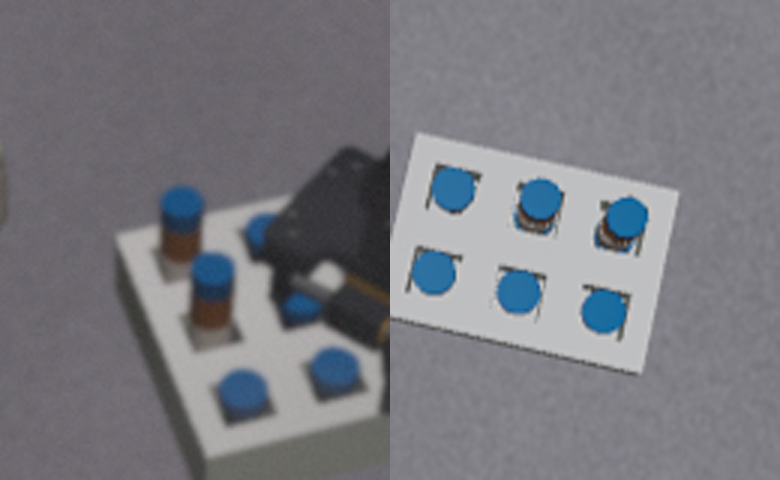

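Both vials stand upright and fully down, with their caps at crop pixels (181,208) and (213,273), and the arm is clear of them.

```bash
python3 -c "
from station import r
print(r.finish_job())"
```

```text
the job is handed in; nothing more can be done
None
```

Both amber vials are upright and fully down in the tray's two free cells, lowered to contact before release, and the job was handed in at about 23 s; the bottle, beaker and timer were not touched.

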